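Put the last calculator back in its fitted case and shut the lid

ROBOT

A 7-joint arm with a two-finger parallel gripper is mounted at the origin on the work surface. World frame = base frame: x ahead of the robot, y to its left, z up, the work surface at z = 0. Lengths are in m, angles in rad, forces in N, time in s.
With the tool pointing down it reaches from about 0.4 to 0.85 m from the base axis. Payload 10.4 kg.
Tool frame: the origin (TCP) lies at the very end of the fingers, on their centre line; the grasp point (between the pads) lies 19 mm behind it; z points along the fingers, y is the direction in which the jaws open and shut (so a half turn about z gives the same grasp; the last joint's range is limited). The gripper opens to 85 mm and grips with 20 to 120 N. Pads are 22 mm wide; open, the fingers measure 114 mm over their backs; the gripper's body (76 mm by 85 mm) begins 54 mm behind the grasp point. The pads swing forward as they close: fully open they stand 13 mm farther back than shut.
Start: joints at [-0.023, 0.332, -0.065, 1.46, 0.022, 1.35, -0.088], TCP at [0.625, 0, 0.231] pointing down, gripper open.
Joint ranges: [-2.6, 2.6], [-0.5, 2.12], [-1.47, 1.34], [0.16, 2.42], [-1.27, 4.41], [0.06, 2.06], [-2.6, 2.6]. Speed limits (rad/s): [2.22, 2.22, 2.79, 2.79, 3.14, 3.14, 3.14].

INTERFACE

Orientations are given as a unit quaternion [x, y, z, w].
In Python, from workcell import get_obs, camera, camera_info, hand_in gives the robot as it stands.
- The arm moves only by the tool move_arm, never from a script. Its argument "moves" is a list of rows, each a list of 3 entries, a list of its own where there are three numbers: the shift along the tool's x, y, z in units of 25 mm (1.0 is 25 mm), then the turn, a rotation vector about the tool's x, y, z in degrees, then the opening, from 0 (shut) to 1 (fully open). A call has 1 to 5 rows; each row shifts and turns the commanded pose from where the row before left it, along the tool's axes as they then stand; what a row does not reach is not made up. A row lasts 1/8 s, in which the tool goes at most 62.5 mm and 10.7 degrees, less where a joint would pass 70% of its speed; a pose out of reach is approached as far as the arm can. A call is refused whole if a number of a shift passes 1 or a number of a turn 10.7, either way. A call with a gripper value outside its range is refused whole. The fingers move at their own pace and stop on an object; "squeeze" is the grip in N (left out, the last holds). Time passes only in rows, so rows that do not move let the fingers close. It gives the time, the measured TCP pose, the force and the opening at its end, in the units of the state.
- get_obs(): the state, without advancing time (a new reading comes with each control period).
- camera(name): name is "scene" or "side" or "wrist"; returns the picture (480x640x3 uint8, red, green, blue); there is no depth.
- camera_info(name): a dict with "fx", "fy", "cx", "cy" (pixels), "D" ([k1, k2, p1, p2, k3] as OpenCV has them; the pictures are not rectified), "origin" and "rotation" of the camera in the world. Camera axes: x right, y down, z forward; pixel columns grow to the right and rows downward; lengths in m; the calibration is good to about 2 mm. A picture is of the moment at which its call begins: read the wrist's pose just before it. camera_info takes no time and is no camera call; for the wrist camera it gives the pose at the moment of the call.
- hand_in(): hands the job in, once; it reports no verdict.
The state is a dict: "clock": time; "joint_pos": joint angles; "joint_velocities": joint speeds; "tau": joint torques, N m; "position": TCP position; "ee_rot": TCP orientation; "ft_force": force on the tool from outside, world axes, zero at the start; "torque": the same for the moment, N m; "grip_width": opening from 0.0 (shut) to 1.0 (fully open).
Only numpy, scipy, OpenCV 4.12 (cv2) and the standard library are available. Lean on these libraries where they do the work, as an engineer would, in place of code of your own. Each camera call takes 0.05 s, during which the arm holds its last target. There are 200 camera calls.

TASK

Put the calculator that is lying on the table into the empty pocket of the open white case, display end the same way as the others, so that it sits flat and square and fully down. Then fold the lid over and shut it completely, leaving the other calculators in their pockets and everything else on the table where it is.

Things in the scene. Friction and masses are not known exactly. Their poses are not given: they have to be found in the camera images.
- calc4_mid (a point): the black pocket calculator lying keys up on the table, 104 mm long, 18 thick, 110 g: at the display end a head 38 mm long and 60 wide, the rest (key end, y = -52 to +14 mm) 52 wide, with flat parallel sides. This point is its centre, 9 mm above its underside, half-way along; x across its width, y along its length towards the display end, z up out of the keys
- calc1_mid (a point): another calculator, same shape as calc4, seated at the start in one of the four pockets (which one varies). This point is its centre, 9 mm above its underside; x across its width, y along its length towards the display end, z up
- calc2_mid (a point): another calculator, same shape as calc4, seated at the start in one of the four pockets (which one varies). This point is its centre, 9 mm above its underside; x across its width, y along its length towards the display end, z up
- calc3_mid (a point): another calculator, same shape as calc4, seated at the start in one of the four pockets (which one varies). This point is its centre, 9 mm above its underside; x across its width, y along its length towards the display end, z up
- case: white plastic case, open, fixed on the table: 204 mm along x, 251 along y, 40 high without its lid. A grey moulded tray with four pockets is flush with its rim. Origin: centre of its underside; x along the hinge line, y from the hinge side to the carrying handle (which stands out 30 mm), z up. Seated calculators all have their display end towards +y
- pocket1 (a point): where the centre of a fully seated calculator lies in this pocket, 9 mm above the pocket floor; axes as the case's. At x = -42, y = 59 mm from the case's origin. Each pocket is 11 mm deep (floor 29 mm above the table), with the calculator's stepped outline and 2.5 mm play all round: it goes in one way round only and stands 7 mm proud. Beside its narrow part, at y = -30 to +7 mm, are finger wells as deep, 27 mm wide
- pocket2 (a point): where the centre of a fully seated calculator lies in this pocket, 9 mm above the pocket floor; axes as the case's. At x = 42, y = 59 mm from the case's origin. Shape and wells as pocket1
- pocket3 (a point): where the centre of a fully seated calculator lies in this pocket, 9 mm above the pocket floor; axes as the case's. At x = -42, y = -59 mm from the case's origin. Shape and wells as pocket1
- pocket4 (a point): where the centre of a fully seated calculator lies in this pocket, 9 mm above the pocket floor; axes as the case's. At x = 42, y = -59 mm from the case's origin. Shape and wells as pocket1
- lid (a joint): angle of the case's lid in rad: 0 shut, 1.9 to 2.15 at the start (standing open, leaning outwards past upright), 2.3 at its stop. Stiff hinge (0.45 N m of friction): the lid stays where it is left; about 3 N across its free edge moves it; no lock
- hinge (a point): middle of the lid's hinge line, 40 mm above the table on the case's -y side; axes as the case's. The shut lid covers the case along +y, its top 64 mm above the table
- lid_edge (a point): middle of the lid's free edge on its outer face; moves with the lid. x along the hinge, y from the hinge towards the free edge, z out of the outer face; it lies 251 mm along y and 24 mm along z from the hinge line. The lid is a shallow white tray 204 mm wide (x), 251 long (y), 24 deep (z), 250 g
- eraser: a whiteboard eraser, 52 x 127 x 34 (mm); stays where it is. Origin at the centre of its underside
- tape: a roll of clear tape, 100 across, 24 high (mm); stays where it is. Origin at the centre of its underside
- stapler: a stapler, 150 long, 60 high (mm); stays where it is. Origin at the centre of its underside
- jar: a glass jar with a steel cap, 72 across, 95 high (mm); stays where it is. Origin at the centre of its underside
- pencup: a dark cup of pens, 76 across, 160 high with the pens (mm); stays where it is. Origin at the centre of its underside
- punch: a two-hole paper punch, 110 x 90 x 70 (mm); stays where it is. Origin at the centre of its underside
Things that resemble listed ones, but are neither listed nor needed, are in the scene too. Leave any orange or purple look-alike of the part that bears calc2_mid alone.

How it is judged:
By the outcome, as a careful person would: the job done as asked, in the order asked, and still so for the second after the job is handed in, with the robot touching nothing.
It also fails if it takes over 72 s, if anything falls off the work surface, if the arm or the gripper's body presses on something with over 40 N, if the wrist force passes 120 N, or if a joint passes its speed limit or range.

## Working session

There is one attempt and no reset: what is moved stays moved. The work goes in short steps, Python scripts to look and compute and a tool call to move; the robot and the scene stay as the last step left them, time stands still between calls to the robot, and variables do not carry over. Pictures are saved under pics/ and viewed, about 8 in all and at most 12, crops included, and the job is handed in when it is done.

Besides the shell and the picture viewer there is one more tool, called after ">>>" as name(argument=value, ...) on one line, values as JSON. move_arm: Moves the arm, as the interface text tells. Its arguments: {"type":"object","properties":{"moves":{"type":"array","items":{"type":"array"}},"squeeze":{"type":"number"}},"required":["moves"]}

```bash
mkdir -p pics; cat > h.py <<'E'
import numpy as np, cv2
from workcell import get_obs, camera, camera_info, hand_in
def cam(n):
    i=camera_info(n); im=camera(n); return im,i
def K(i): return np.array([[i['fx'],0,i['cx']],[0,i['fy'],i['cy']],[0,0,1.]])
def rays(i,px):
    p=cv2.undistortPoints(np.array(px,float).reshape(-1,1,2),K(i),np.array(i['D'],float)).reshape(-1,2)
    return np.c_[p,np.ones(len(p))]@np.array(i['rotation']).T
def onplane(i,px,z):
    d=rays(i,px); o=np.array(i['origin']); return o+d*((z-o[2])/d[:,2])[:,None]
def proj(i,P):
    R=np.array(i['rotation']); Q=(np.array(P,float).reshape(-1,3)-np.array(i['origin']))@R
    return cv2.projectPoints(Q,np.zeros(3),np.zeros(3),K(i),np.array(i['D'],float))[0].reshape(-1,2)
def save(n,im): cv2.imwrite('pics/'+n,im[:,:,::-1])
E
python3 - <<'E'
from h import *
a,i=cam('scene'); b,j=cam('side')
save('scene0.png',a); save('side0.png',b)
np.savez('i0.npz',a=a,b=b)
for k in (i,j): print({x:np.round(v,3).tolist() for x,v in k.items() if x!='name'})
print(get_obs())
E
```

```text
{'fx': 506.201, 'fy': 506.201, 'cx': 318.053, 'cy': 246.829, 'D': [0.033, 0.0, 0.0, 0.0, 0.0], 'origin': [1.406, -0.358, 1.214], 'rotation': [0.78, 0.522, -0.186, -0.291]}
{'fx': 594.287, 'fy': 594.287, 'cx': 314.826, 'cy': 243.849, 'D': [-0.18, 0.0, 0.0, 0.0, 0.0], 'origin': [-0.266, 0.767, 1.455], 'rotation': [-0.382, 0.862, -0.306, 0.13]}
{'clock': 0.1, 'joint_pos': array([-0.0225984 ,  0.33280082, -0.06469864,  1.46085265,  0.02160921,
        1.34990112, -0.08847433]), 'joint_velocities': array([-0.00071122, -0.00100609, -0.0015682 , -0.00314464, -0.00122759,
        0.00069914,  0.00041177]), 'tau': array([ 9.25707973e-04, -6.26745987e+01,  4.87730233e-02, -3.92438293e+01,
        1.62844139e-02,  6.89412060e-03, -5.92459219e-05]), 'position': array([ 6.24665822e-01, -7.91075151e-06,  2.30602635e-01]), 'ee_rot': array([ 7.07091107e-01,  7.07122172e-01, -4.70641867e-04, -4.23443901e-04]), 'ft_force': array([-0.0406282 , -0.39236198, -0.95145026]), 'torque': array([ 0.04606396,  0.02161047, -0.08218132]), 'grip_width': 0.9990527812358505}
```

View pics/scene0.png

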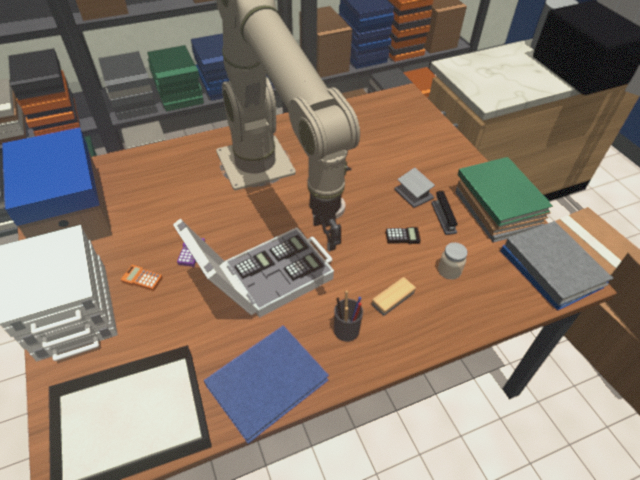

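View pics/side0.png

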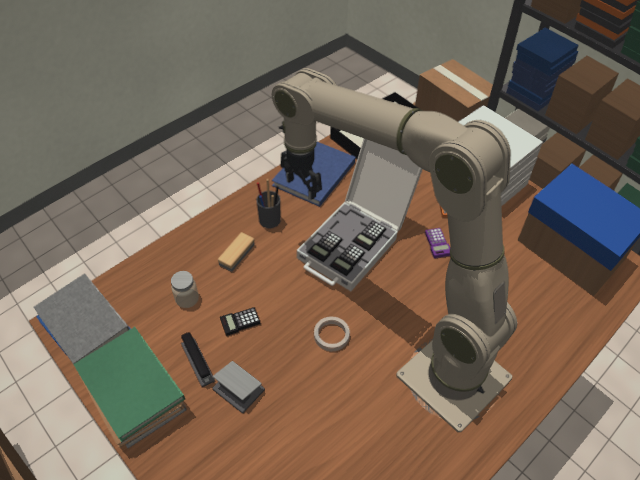

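The scene camera shows these candidates:
- black calculator on the table at scene (403,235) / side (240,320)
- orange look-alike at scene (142,277)
- purple look-alike at scene (186,256)
- three seated calculators at about scene (253,263), (287,246) and (302,266)

The black one on the table fits the description. The empty pocket is towards the near, hinge side, around scene (265,288).

```bash
python3 - <<'E'
from h import *
d=np.load('i0.npz');a,b=d['a'],d['b'];i=camera_info('scene');j=camera_info('side')
def calc(im,inf,roi):
    x0,y0,x1,y1=roi; c=im[y0:y1,x0:x1].astype(int)
    # non-wood: wood is strongly red>blue
    m=((c[:,:,0]-c[:,:,2])<35).astype(np.uint8)
    cs,_=cv2.findContours(m,cv2.RETR_EXTERNAL,cv2.CHAIN_APPROX_NONE)
    k=max(cs,key=cv2.contourArea).reshape(-1,2)+[x0,y0]
    P=onplane(inf,k,0.012)[:,:2]
    r=cv2.minAreaRect((P*1000).astype(np.float32)); print(cv2.contourArea(k),r, cv2.boxPoints(r).round().tolist())
calc(a,i,(380,222,426,248)); calc(b,j,(214,302,266,338))
print('case rough',onplane(i,[(255,312),(333,270),(225,262),(290,228)],0.04).round(3))
print('lid rough side', onplane(j,[(298,250),(355,287)],0.04).round(3))
A=cv2.resize(a[170:330,165:435],None,fx=2.9,fy=2.9,interpolation=cv2.INTER_CUBIC)
save('c1.png',A)
B=cv2.resize(b[130:340,205:435],None,fx=2.8,fy=2.8,interpolation=cv2.INTER_CUBIC)
save('c2.png',B)
E
```

```text
Traceback (most recent call last):
  File "h.py", line 10, in onplane
    d=rays(i,px); o=np.array(i['origin']); return o+d*((z-o[2])/d[:,2])[:,None]
  File "h.py", line 8, in rays
    return np.c_[p,np.ones(len(p))]@np.array(i['rotation']).T
           ~~~~~~~~~~~~~~~~~~~~~~~~^~~~~~~~~~~~~~~~~~~~~~~~~~
ValueError: matmul: Input operand 1 has a mismatch in its core dimension 0, with gufunc signature (n?,k),(k,m?)->(n?,m?) (size 4 is different from 3)
```

```bash
sed -i "s/np.array(i\['rotation'\])/Rotation.from_quat(i['rotation']).as_matrix()/; 1a from scipy.spatial.transform import Rotation" h.py; cat > m1.py <<'E'
from h import *
d=np.load('i0.npz');a,b=d['a'],d['b'];i=camera_info('scene');j=camera_info('side')
def calc(im,inf,roi):
    x0,y0,x1,y1=roi; c=im[y0:y1,x0:x1].astype(int)
    m=((c[:,:,0]-c[:,:,2])<35).astype(np.uint8)
    cs,_=cv2.findContours(m,cv2.RETR_EXTERNAL,cv2.CHAIN_APPROX_NONE)
    k=max(cs,key=cv2.contourArea).reshape(-1,2)+[x0,y0]
    P=onplane(inf,k,0.012)[:,:2]
    r=cv2.minAreaRect((P*1000).astype(np.float32)); print(cv2.contourArea(k),r, cv2.boxPoints(r).round().tolist())
calc(a,i,(380,222,426,248)); calc(b,j,(214,302,266,338))
print('case rough',onplane(i,[(255,312),(333,270),(225,262),(290,228)],0.04).round(3))
print('lid rough side', onplane(j,[(298,250),(355,287)],0.04).round(3))
A=cv2.resize(a[170:330,165:435],None,fx=2.9,fy=2.9,interpolation=cv2.INTER_CUBIC)
save('c1.png',A)
B=cv2.resize(b[130:340,205:435],None,fx=2.8,fy=2.8,interpolation=cv2.INTER_CUBIC)
save('c2.png',B)
E
python3 m1.py
```

```text
424.5 ((526.3193359375, 319.977783203125), (102.34954833984375, 67.4117431640625), 70.79954528808594) [[478.0, 283.0], [541.0, 261.0], [575.0, 357.0], [511.0, 379.0]]
649.0 ((520.502685546875, 320.34326171875), (103.84645080566406, 67.28511047363281), 69.90835571289062) [[471.0, 283.0], [534.0, 260.0], [570.0, 358.0], [507.0, 381.0]]
case rough [[ 0.642 -0.208  0.04 ]
 [ 0.59   0.049  0.04 ]
 [ 0.442 -0.235  0.04 ]
 [ 0.387 -0.009  0.04 ]]
lid rough side [[0.585 0.044 0.04 ]
 [0.372 0.011 0.04 ]]
```

View pics/c1.png

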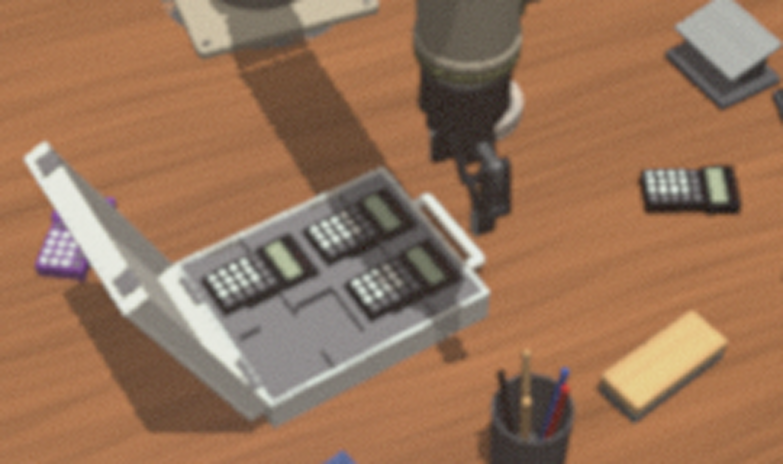

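View pics/c2.png

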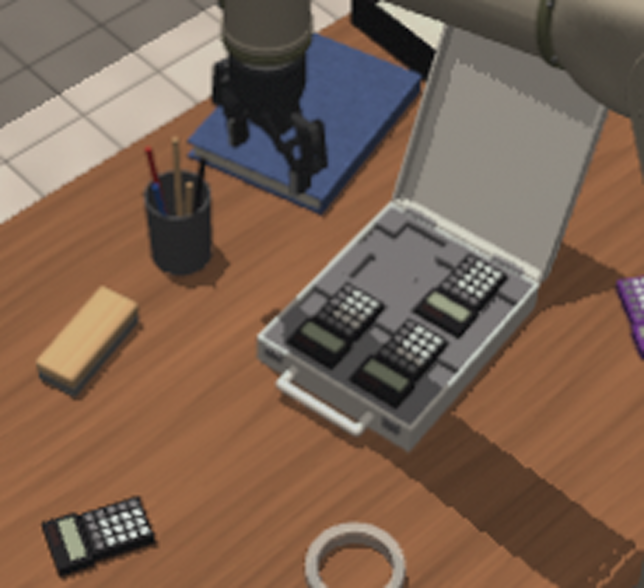

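The crops confirm that the calc on the table is black and matches the seated ones. It lies at about (0.523, 0.320) with its display end at yaw ≈70°, and its measured length of 102–104 mm fits. The empty pocket is on the hinge side at +x, so it is pocket4. I'm going above the calculator now.

>>> move_arm(moves=[[[0.95, -0.32, 0.08], [0, 0, 0], 1], [[0.95, -0.32, 0.08], [0, 0, 0], 1], [[0.95, -0.32, 0.08], [0, 0, 0], 1], [[0.95, -0.32, 0.08], [0, 0, 0], 1], [[0.95, -0.32, 0.08], [0, 0, 0], 1]])

```text
clock: 0.72
position: [0.5845, 0.1195, 0.2208]
ee_rot: [0.707, 0.707, -0.0, -0.0]
ft_force: [0.3, 0.7, 0.7]
grip_width: 1.0
```

>>> move_arm(moves=[[[0.95, -0.32, 0.08], [0, 0, 0], 1], [[0.95, -0.32, 0.08], [0, 0, 0], 1], [[0.95, -0.32, 0.08], [0, 0, 0], 1], [[0.95, -0.32, 0.08], [0, 0, 0], 1], [[0.95, -0.32, 0.08], [0, 0, 0], 1]])

```text
clock: 1.35
position: [0.5445, 0.2381, 0.2108]
ee_rot: [0.707, 0.707, -0.0, -0.0]
ft_force: [0.3, 0.2, -0.5]
grip_width: 1.0
```

>>> move_arm(moves=[[[0.95, -0.32, 0.08], [0, 0, 0], 1], [[0.95, -0.32, 0.08], [0, 0, 0], 1], [[0.95, -0.32, 0.08], [0, 0, 0], 1], [[0, 0, 0], [0, 0, 9.8], 1], [[0, 0, 0], [0, 0, 9.8], 1]])

```text
clock: 1.98
position: [0.5206, 0.309, 0.2048]
ee_rot: [0.819, 0.574, -0.0, -0.0]
ft_force: [-1.0, -0.3, -0.1]
grip_width: 0.999
```

```bash
cat > m2.py <<'E'
from h import *
import sys
o=get_obs(); w,i=cam('wrist'); save(sys.argv[1],w)
np.savez('w_'+sys.argv[1][:-4]+'.npz',w=w,o=i['origin'],r=i['rotation'])
print(o['position'].round(4),Rotation.from_quat(o['ee_rot']).as_matrix().round(3).tolist(),o['clock'],{k:np.round(v,3).tolist() for k,v in i.items()})
hs=w.astype(int)
m=((hs.max(2)<75)).astype(np.uint8)
m=cv2.morphologyEx(m,cv2.MORPH_CLOSE,np.ones((9,9)))
for c in cv2.findContours(m,cv2.RETR_EXTERNAL,cv2.CHAIN_APPROX_NONE)[0]:
    if cv2.contourArea(c)>1500:
        P=onplane(i,c.reshape(-1,2),0.016)[:,:2]*1000; r=cv2.minAreaRect(P.astype(np.float32)); print(cv2.boundingRect(c),np.round(r[0],1),np.round(r[1],1),round(r[2],1))
E
python3 m2.py w1.png
```

```text
[0.5206 0.309  0.2048] [[0.34, 0.94, -0.001], [0.94, -0.34, -0.0], [-0.001, -0.001, -1.0]] 1.975 {'fx': 343.8, 'fy': 343.8, 'cx': 323.207, 'cy': 245.637, 'D': [0.008, 0.0, 0.0, 0.0, 0.0], 'origin': [0.548, 0.386, 0.349], 'rotation': [0.972, -0.17, -0.028, 0.161]}
(0, 313, 640, 167) [436.8  91.8] [248.1 837.5] 70.1
(293, 148, 63, 107) [524.2 321.1] [104.4  58. ] 68.5
(116, 0, 201, 45) [494.2 494.9] [ 31.5 163.9] 70.4
```

View pics/w1.png

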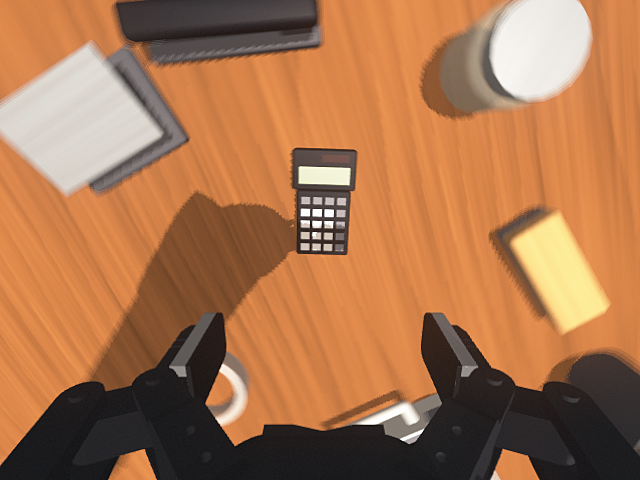

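The close view shows the black calculator keys up: display at pixel (325,175), narrow part at about (323,225), clear all round. It measures 104.4 × 58 mm, centre (524, 321), yaw 68.5°. I'll descend and grip the narrow part 11.5 mm behind the centre.

>>> move_arm(moves=[[[0.04, -0.04, 0], [0, 0, 1.6], 1], [[0, 0, 1], [0, 0, 0], 1], [[0, 0, 1], [0, 0, 0], 1], [[0, 0, 1], [0, 0, 0], 1], [[0, 0, 1], [0, 0, 0], 1]])

```text
clock: 2.65
position: [0.5203, 0.31, 0.1044]
ee_rot: [0.824, 0.566, -0.0, -0.0]
ft_force: [0.5, 1.2, -0.1]
grip_width: 0.998
```

>>> move_arm(moves=[[[0, 0, 1], [0, 0, 0], 1], [[0, 0, 1], [0, 0, 0], 1], [[0, 0, 1], [0, 0, 0], 1], [[0, 0, 0.5], [0, 0, 0], 1], [[0, 0, 0.5], [0, 0, 0], 1]])

```text
clock: 3.28
position: [0.5207, 0.3102, 0.0051]
ee_rot: [0.825, 0.565, 0.0, -0.0]
ft_force: [0.5, 0.5, 0.3]
grip_width: 0.996
```

>>> move_arm(moves=[[[0, 0, 0], [0, 0, 0], 0.3], [[0, 0, 0], [0, 0, 0], 0.3], [[0, 0, 0], [0, 0, 0], 0.3], [[0, 0, 0], [0, 0, 0], 0.3], [[0, 0, 0], [0, 0, 0], 0.3]], squeeze=40)

```text
clock: 3.9
position: [0.5211, 0.3104, 0.0064]
ee_rot: [0.825, 0.565, 0.001, 0.0]
ft_force: [-1.1, -0.8, 6.4]
grip_width: 0.592
```

Gripped at 0.592 opening, about 50 mm. Next I'll lift, turn to the case's yaw, and carry it most of the way to the pocket for a close look at the case.

>>> move_arm(moves=[[[0, 0, -0.5], [0, 0, 0], 0.3], [[0, 0, -1], [0, 0, 0], 0.3], [[0, 0, -1], [0, 0, 0], 0.3], [[0, 0, -1], [0, 0, 0], 0.3], [[0, 0, -1], [0, 0, 0], 0.3]])

```text
clock: 4.53
position: [0.5202, 0.31, 0.1193]
ee_rot: [0.825, 0.565, 0.0, -0.0]
ft_force: [0.2, -0.5, -0.0]
grip_width: 0.599
```

>>> move_arm(moves=[[[0, 0, -1], [0, 0, -8.5], 0.3], [[0, 0, -1], [0, 0, -8.5], 0.3], [[0, 0, -1], [0, 0, -8.5], 0.3], [[0, 0, -0.5], [0, 0, -8.5], 0.3], [[-0.5, -0.05, 0], [0, 0, 0], 0.3]])

```text
clock: 5.15
position: [0.5219, 0.2983, 0.2067]
ee_rot: [0.624, 0.782, 0.001, 0.0]
ft_force: [0.3, 0.6, -0.9]
grip_width: 0.596
```

>>> move_arm(moves=[[[-1, -0.1, 0], [0, 0, 0], 0.3], [[-1, -0.1, 0], [0, 0, 0], 0.3], [[-1, -0.1, 0], [0, 0, 0], 0.3], [[-1, -0.1, 0], [0, 0, 0], 0.3], [[-1, -0.1, 0], [0, 0, 0], 0.3]])

```text
clock: 5.78
position: [0.537, 0.1708, 0.2046]
ee_rot: [0.626, 0.78, -0.001, -0.0]
ft_force: [0.1, 0.2, -1.9]
grip_width: 0.594
```

>>> move_arm(moves=[[[-1, -0.1, 0], [0, 0, 0], 0.3], [[-1, -0.1, 0], [0, 0, 0], 0.3], [[-1, -0.1, 0], [0, 0, 0], 0.3], [[-1, -0.1, 0], [0, 0, 0], 0.3], [[-1, -0.1, 0], [0, 0, 0], 0.3]])

```text
clock: 6.4
position: [0.5523, 0.0463, 0.2046]
ee_rot: [0.626, 0.78, -0.0, -0.0]
ft_force: [1.0, -0.3, -0.8]
grip_width: 0.59
```

>>> move_arm(moves=[[[-1, -0.1, 0], [0, 0, 0], 0.3], [[-1, -0.1, 0], [0, 0, 0], 0.3], [[-1, -0.1, 0], [0, 0, 0], 0.3], [[-1, -0.1, 0], [0, 0, 0], 0.3], [[-1, -0.1, 0], [0, 0, 0], 0.3]])

```text
clock: 7.02
position: [0.5676, -0.0782, 0.2046]
ee_rot: [0.626, 0.78, -0.0, -0.0]
ft_force: [-0.0, -0.8, -1.3]
grip_width: 0.597
```

```bash
python3 m2.py w2.png
```

```text
[ 0.5676 -0.0782  0.2046] [[-0.217, 0.976, -0.001], [0.976, 0.217, -0.0], [0.0, -0.001, -1.0]] 7.025 {'fx': 343.8, 'fy': 343.8, 'cx': 323.207, 'cy': 245.637, 'D': [0.008, 0.0, 0.0, 0.0, 0.0], 'origin': [0.549, 0.002, 0.348], 'rotation': [0.981, 0.108, 0.017, 0.162]}
(505, 137, 135, 103) [803.6  10.7] [156.6  87.5] 0.7
(18, 96, 622, 384) [ 600.6 -197.3] [813.3 465.6] 12.3
```

View pics/w2.png

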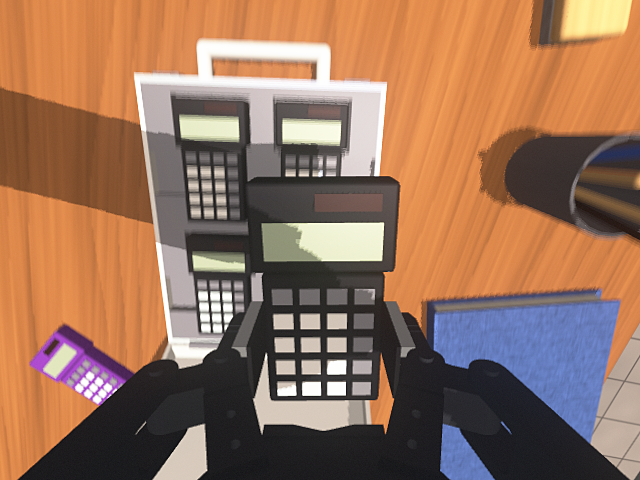

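The wrist view shows the case with its handle-side rim corners at (136,75) and (386,83), three seated calculators, and the held calculator at (323,290). The display end points towards the handle, as it should. I'll fit the rim lines and the held calculator's outline.

```bash
cat > m3.py <<'E'
from h import *
d=np.load('w_w2.npz'); w=d['w'].astype(int); i=camera_info('wrist'); i['origin']=d['o']; i['rotation']=d['r']
wood=(w[:,:,0]-w[:,:,2])>45
L=[(600,0)]*0; 
L=[(np.where(wood[r,100:200])[0].max()+100.5,r) for r in list(range(95,150))+list(range(235,320))]
T=[(c,np.where(wood[40:110,c])[0].max()+40.5) for c in list(range(145,192))+list(range(338,378))]
Rr=[(np.where(wood[r,350:420])[0].min()+349.5,r) for r in range(95,172)]
def line(px,z):
    P=onplane(i,px,z)[:,:2]; 
    for _ in range(3):
        vx,vy,x,y=cv2.fitLine(P.astype(np.float32),cv2.DIST_HUBER,0,1e-5,1e-5).ravel(); res=(P-[x,y])@[-vy,vx]; P=P[abs(res)<max(.002,2*res.std())]
    return np.array([x,y]),np.array([vx,vy]),res.std(),len(P)
ls=[line(q,0.04) for q in (L,T,Rr)]
for q in ls: print(q[0].round(4),round(np.degrees(np.arctan2(q[1][1],q[1][0]))%180,2),round(q[2]*1e3,2),q[3])
def X(a,b): s=np.linalg.solve(np.c_[a[1],-b[1]],b[0]-a[0]); return a[0]+s[0]*a[1]
c1,c2=X(ls[0],ls[1]),X(ls[2],ls[1]); print('corners',c1,c2,'width',np.linalg.norm(c1-c2))
tilt=np.degrees(np.arctan2(*(c2-c1)[::-1])); print('top edge angle',tilt)
ang=np.radians(tilt+0); ux=np.array([np.cos(ang),np.sin(ang)]); uy=np.array([-ux[1],ux[0]])
O=(c1+c2)/2-uy*.1255; print('case O',O,'pocket4',O+.042*ux-.059*uy)
for n,(x,y) in dict(p1=(-42,59),p2=(42,59),p3=(-42,-59)).items(): print(n,'px',proj(i,[*(O+ux*x/1e3+uy*y/1e3),.047]).round())
h=onplane(i,[(248,180),(399,181),(272,397),(377,399)],.216)[:,:2]; print('held',h.round(4))
E
python3 m3.py
```

```text
[ 0.413  -0.1118] 100.51 0.28 140
[0.4896 0.0294] 10.65 0.4 87
[ 6.01e-01 -5.00e-04] 100.65 0.24 77
corners [0.39029345 0.01071807] [0.5917314  0.04858426] width 0.20496611
top edge angle 10.646187
case O [ 0.51419777 -0.09368856] pocket4 [ 0.5663747  -0.14391375]
p1 px [[212. 160.]]
p2 px [[310. 164.]]
p3 px [[221. 286.]]
held [[ 0.5253 -0.0221]
 [ 0.5817 -0.01  ]
 [ 0.5517 -0.1216]
 [ 0.601  -0.1118]]
```

The rim measures 205 mm against the 204 expected, and the predicted pocket pixels land on the seated calculators. The case yaw is 100.6° and pocket4 is at (0.5664, −0.1439). The held calculator is square in the jaws with its centre 12 mm ahead of the TCP. I'll move over the pocket and down to just above the tray.

>>> move_arm(moves=[[[0, 0, 0], [0, 0, 1.9], 0.3], [[-1, -0.18, 0], [0, 0, 0], 0.3], [[-1, -0.18, 0], [0, 0, 0], 0.3], [[-1.0, -0.17, 0], [0, 0, 0], 0.3], [[-0.05, 0, 1], [0, 0, 0], 0.3]])

```text
clock: 7.7
position: [0.5704, -0.1557, 0.1815]
ee_rot: [0.639, 0.769, 0.001, 0.002]
ft_force: [0.0, 0.7, -1.9]
grip_width: 0.596
```

>>> move_arm(moves=[[[0, 0, 1], [0, 0, 0], 0.3], [[0, 0, 1], [0, 0, 0], 0.3], [[0, 0, 1], [0, 0, 0], 0.3], [[0, 0, 1], [0, 0, 0], 0.3], [[0, 0, 1], [0, 0, 0], 0.3]])

```text
clock: 8.32
position: [0.5695, -0.1527, 0.0543]
ee_rot: [0.638, 0.77, 0.0, -0.0]
ft_force: [-0.5, -0.1, -0.6]
grip_width: 0.598
```

>>> move_arm(moves=[[[0, 0, 0.1], [0, 0, 0], 0.3], [[0, 0, 0], [0, 0, 0], 0.3]])

```text
clock: 8.57
position: [0.5702, -0.1534, 0.0535]
ee_rot: [0.637, 0.771, 0.0, 0.0]
ft_force: [0.5, -0.5, -0.4]
grip_width: 0.594
```

```bash
python3 m2.py w3.png | head -1
```

```text
[ 0.5702 -0.1534  0.0535] [[-0.188, 0.982, 0.001], [0.982, 0.188, 0.0], [0.0, 0.001, -1.0]] 8.575 {'fx': 343.8, 'fy': 343.8, 'cx': 323.207, 'cy': 245.637, 'D': [0.008, 0.0, 0.0, 0.0, 0.0], 'origin': [0.554, -0.073, 0.197], 'rotation': [0.982, 0.093, 0.016, 0.162]}
```

View pics/w3.png

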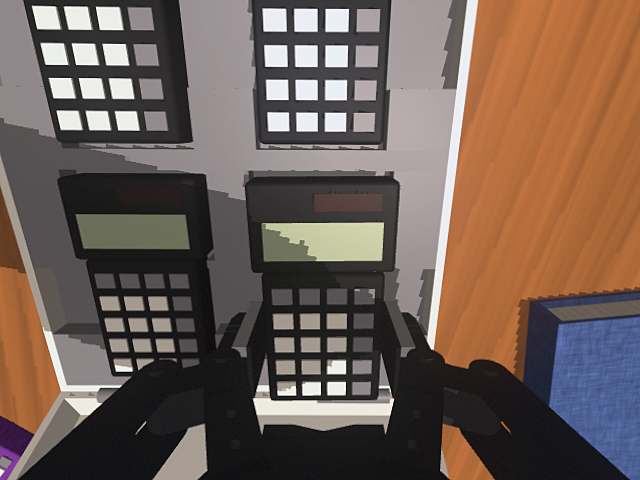

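The calculator is hanging squarely above pocket4, about 2 mm off target in x and y. I'll correct that and lower it.

>>> move_arm(moves=[[[-0.07, -0.08, 0], [0, 0, 0.2], 0.3], [[0, 0, 0.3], [0, 0, 0], 0.3], [[0, 0, 0.2], [0, 0, 0], 0.3], [[0, 0, 0], [0, 0, 0], 0.3]])

```text
clock: 9.12
position: [0.5678, -0.1557, 0.0396]
ee_rot: [0.638, 0.77, -0.0, -0.001]
ft_force: [-0.1, -0.6, -0.6]
grip_width: 0.596
```

>>> move_arm(moves=[[[0, 0, 0.12], [0, 0, 0], 0.3], [[0, 0, 0.1], [0, 0, 0], 0.3], [[0, 0, 0], [0, 0, 0], 0.3]])

```text
clock: 9.5
position: [0.5684, -0.1559, 0.0354]
ee_rot: [0.638, 0.77, 0.0, 0.0]
ft_force: [-2.3, -0.3, 5.1]
grip_width: 0.595
```

z is 0.0354, exactly the seated value, with light contact. I'll release, lift straight up, and look.

>>> move_arm(moves=[[[0, 0, 0], [0, 0, 0], 0.72], [[0, 0, 0], [0, 0, 0], 0.75], [[0, 0, 0], [0, 0, 0], 0.75], [[0, 0, -0.2], [0, 0, 0], 0.75], [[0, 0, -0.8], [0, 0, 0], 0.75]])

```text
clock: 10.12
position: [0.5675, -0.1557, 0.0593]
ee_rot: [0.638, 0.77, -0.0, -0.001]
ft_force: [0.7, 0.4, -0.3]
grip_width: 0.749
```

>>> move_arm(moves=[[[0, 0, -1], [0, 0, 0], 0.75], [[0, 0, -1], [0, 0, 0], 0.75], [[0, 0, -1], [0, 0, 0], 0.75], [[0, 0, -1], [0, 0, 0], 0.75], [[0, 0, -1], [0, 0, 0], 0.75]])

```text
clock: 10.75
position: [0.5683, -0.1559, 0.1861]
ee_rot: [0.638, 0.77, 0.0, 0.0]
ft_force: [-0.1, -0.1, -0.3]
grip_width: 0.749
```

```bash
python3 m2.py w4.png | head -1
python3 - <<'E'
from h import *
b,j=cam('side'); save('s2.png',b); np.savez('s2.npz',b=b)
a=cv2.imread('pics/w4.png'); b=cv2.resize(b[100:300,280:480,::-1],(400,400),interpolation=cv2.INTER_CUBIC)
a=cv2.resize(a,(400,300)); a=np.vstack([a,np.zeros((100,400,3),np.uint8)])
cv2.imwrite('pics/m4.png',np.hstack([a,b]))
E
```

```text
[ 0.5683 -0.1559  0.1861] [[-0.186, 0.983, 0.001], [0.983, 0.186, -0.0], [-0.0, 0.001, -1.0]] 10.75 {'fx': 343.8, 'fy': 343.8, 'cx': 323.207, 'cy': 245.637, 'D': [0.008, 0.0, 0.0, 0.0, 0.0], 'origin': [0.552, -0.075, 0.33], 'rotation': [0.982, 0.092, 0.016, 0.162]}
```

View pics/m4.png

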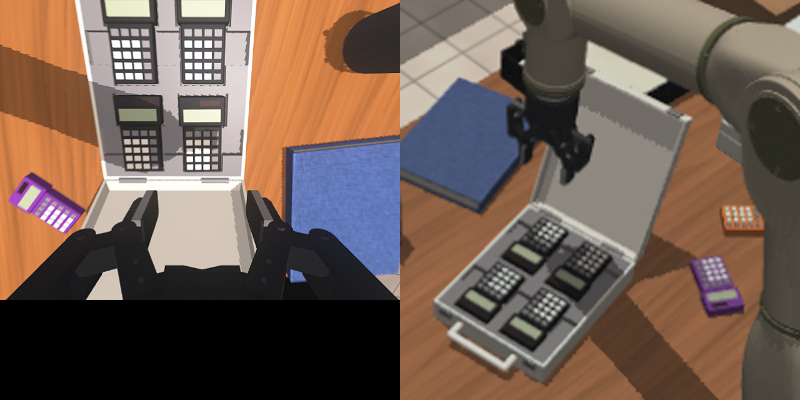

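Both views show the new calculator seated flush and square, with its display end the same way as the others. Next I need the lid angle, from the free-edge corners seen in the first scene picture at about (174,224), (181,219) and (210,277).

```bash
cat > lid.py <<'E'
from h import *
ux=np.array([np.cos(np.radians(10.6)),np.sin(np.radians(10.6)),0]); uy=np.array([-ux[1],ux[0],0]); uz=np.array([0,0,1.])
O=np.array([.5142,-.0937,0]); H=O-.1255*uy+.04*uz
def L(t,x,y,z): return H+x*ux+(y*np.cos(t)-z*np.sin(t))*uy+(y*np.sin(t)+z*np.cos(t))*uz
if __name__=='__main__':
    i=camera_info('scene'); j=camera_info('side')
    for t in (1.9,1.95,2,2.05,2.1,2.15):
        print(t,[proj(i,L(t,x,.251,z)).round().tolist() for x in(-.102,.102) for z in (0,.024)],'side',proj(j,L(t,-.102,.251,0)).round(),proj(j,L(t,-.102,.251,.024)).round(), L(t,0,.251,.024).round(3))
E
python3 lid.py
```

```text
1.9 [[[183.0, 216.0]], [[176.0, 221.0]], [[219.0, 269.0]], [[211.0, 275.0]]] side [[420. 161.]] [[424. 159.]] [ 0.556 -0.319  0.27 ]
1.95 [[[179.0, 219.0]], [[172.0, 225.0]], [[215.0, 272.0]], [[207.0, 279.0]]] side [[422. 160.]] [[425. 158.]] [ 0.558 -0.33   0.264]
2 [[[176.0, 222.0]], [[168.0, 228.0]], [[211.0, 276.0]], [[203.0, 282.0]]] side [[424. 159.]] [[427. 158.]] [ 0.561 -0.341  0.258]
2.05 [[[172.0, 225.0]], [[165.0, 231.0]], [[207.0, 279.0]], [[199.0, 286.0]]] side [[425. 159.]] [[428. 157.]] [ 0.562 -0.352  0.252]
2.1 [[[168.0, 228.0]], [[161.0, 235.0]], [[203.0, 283.0]], [[195.0, 290.0]]] side [[427. 158.]] [[430. 157.]] [ 0.564 -0.362  0.245]
2.15 [[[165.0, 232.0]], [[158.0, 238.0]], [[199.0, 287.0]], [[192.0, 294.0]]] side [[428. 158.]] [[431. 157.]] [ 0.566 -0.372  0.237]
```

The lid angle is about 1.93 rad, with the edge at about (0.557, −0.326, 0.266). I'll go up over the lid with the fingers shut and come down behind it.

>>> move_arm(moves=[[[0, 0, -1], [0, 0, 0], 0], [[0, 0, -1], [0, 0, 0], 0], [[0, 0, -1], [0, 0, 0], 0], [[0, 0, -1], [0, 0, 0], 0], [[0, 0, -1], [0, 0, 0], 0]])

```text
clock: 11.48
position: [0.568, -0.1558, 0.3099]
ee_rot: [0.638, 0.77, -0.0, -0.0]
ft_force: [0.4, 0.1, 0.3]
grip_width: -0.005
```

>>> move_arm(moves=[[[0, -0.4, -0.8], [0, 0, 0], 0], [[-1, -0.4, 0], [0, 0, 0], 0], [[-1, -0.4, 0], [0, 0, 0], 0], [[-1, -0.4, 0], [0, 0, 0], 0], [[-1, -0.07, 0], [0, 0, 0], 0]])

```text
clock: 12.1
position: [0.5446, -0.2632, 0.3299]
ee_rot: [0.638, 0.77, -0.0, -0.0]
ft_force: [0.9, 0.5, 0.5]
grip_width: -0.002
```

>>> move_arm(moves=[[[-1, 0, 0], [0, 0, 0], 0], [[-1, 0, 0], [0, 0, 0], 0], [[-1, 0, 0], [0, 0, 0], 0], [[-1, 0, 0], [0, 0, 0], 0], [[0, 0, 0], [0, 0, 0], 0]])

```text
clock: 12.72
position: [0.5631, -0.3622, 0.3288]
ee_rot: [0.639, 0.769, -0.001, -0.001]
ft_force: [-0.1, -0.2, -0.6]
grip_width: -0.005
```

>>> move_arm(moves=[[[0, 0, 1], [0, 0, 0], 0], [[0, 0, 1], [0, 0, 0], 0], [[0, 0, 1], [0, 0, 0], 0], [[0, 0, 0.35], [0, 0, 0], 0], [[0.5, 0, 0], [0, 0, 0], 0]])

```text
clock: 13.35
position: [0.5615, -0.3477, 0.2459]
ee_rot: [0.638, 0.77, -0.0, -0.0]
ft_force: [0.5, -1.2, 1.6]
grip_width: -0.003
```

>>> move_arm(moves=[[[0.5, 0, 0], [0, 0, 0], 0], [[0.5, 0, 0], [0, 0, 0], 0], [[0.5, 0, 0], [0, 0, 0], 0], [[0.5, 0, 0], [0, 0, 0], 0], [[0.5, 0, 0], [0, 0, 0], 0]])

```text
clock: 13.98
position: [0.5503, -0.2856, 0.2462]
ee_rot: [0.638, 0.77, 0.0, 0.0]
ft_force: [0.4, -6.4, 17.7]
grip_width: -0.003
```

```bash
python3 - <<'E'
from h import *
b,j=cam('side'); a,i=cam('scene')
f=lambda q:cv2.resize(q[:,:,::-1],(400,400),interpolation=cv2.INTER_CUBIC)
cv2.imwrite('pics/m5.png',np.hstack([f(a[140:340,150:350]),f(b[90:290,280:480])]))
E
```

```text
(no output)
```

View pics/m5.png

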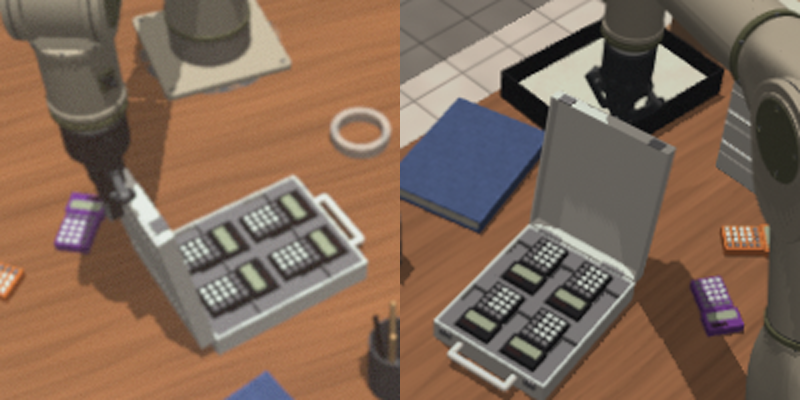

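The lid is at about 1.7 rad and following. The 18 N upward force suggests that the rising edge is catching the finger knuckles, so I'll raise the tool 20 mm before pushing on.

>>> move_arm(moves=[[[0, 0, -0.4], [0, 0, 0], 0], [[0, 0, -0.4], [0, 0, 0], 0], [[0.45, 0, 0], [0, 0, 0], 0], [[0.45, 0, 0], [0, 0, 0], 0], [[0.45, 0, 0], [0, 0, 0], 0]])

```text
clock: 14.7
position: [0.544, -0.2523, 0.2659]
ee_rot: [0.638, 0.77, 0.0, -0.0]
ft_force: [0.8, -1.5, 1.6]
grip_width: 0.0
```

>>> move_arm(moves=[[[0.45, 0, 0], [0, 0, 0], 0], [[0.45, 0, 0], [0, 0, 0], 0], [[0.45, 0, 0], [0, 0, 0], 0]])

```text
clock: 15.08
position: [0.5377, -0.2193, 0.266]
ee_rot: [0.638, 0.77, 0.0, -0.0]
ft_force: [0.8, -1.2, 1.1]
grip_width: -0.001
```

>>> move_arm(moves=[[[0.5, 0, 0.07], [0, 0, 0], 0], [[0.5, 0, 0.08], [0, 0, 0], 0], [[0.5, 0, 0.08], [0, 0, 0], 0], [[0.5, 0, 0.08], [0, 0, 0], 0]])

```text
clock: 15.58
position: [0.5283, -0.1701, 0.2578]
ee_rot: [0.638, 0.77, -0.0, -0.0]
ft_force: [-0.2, -2.5, -0.1]
grip_width: 0.0
```

>>> move_arm(moves=[[[0.5, 0, 0.16], [0, 0, 0], 0], [[0.5, 0, 0.19], [0, 0, 0], 0], [[0.5, 0, 0.22], [0, 0, 0], 0], [[0.5, 0, 0.25], [0, 0, 0], 0], [[0.48, 0, 0.27], [0, 0, 0], 0]])

```text
clock: 16.2
position: [0.517, -0.1091, 0.2306]
ee_rot: [0.638, 0.77, 0.0, 0.0]
ft_force: [1.6, -1.0, 0.7]
grip_width: -0.002
```

>>> move_arm(moves=[[[0.46, 0, 0.31], [0, 0, 0], 0], [[0.43, 0, 0.33], [0, 0, 0], 0], [[0.41, 0, 0.35], [0, 0, 0], 0], [[0.38, 0, 0.37], [0, 0, 0], 0], [[0.36, 0, 0.4], [0, 0, 0], 0]])

```text
clock: 16.82
position: [0.5075, -0.0593, 0.1864]
ee_rot: [0.638, 0.77, 0.0, -0.0]
ft_force: [1.1, 0.2, 1.2]
grip_width: -0.0
```

>>> move_arm(moves=[[[0.34, 0, 0.43], [0, 0, 0], 0], [[0.31, 0, 0.45], [0, 0, 0], 0], [[0.29, 0, 0.46], [0, 0, 0], 0], [[0.26, 0, 0.48], [0, 0, 0], 0], [[0.24, 0, 0.5], [0, 0, 0], 0]])

```text
clock: 17.45
position: [0.5008, -0.0242, 0.1282]
ee_rot: [0.638, 0.77, -0.0, -0.0]
ft_force: [0.6, 0.6, -0.4]
grip_width: -0.006
```

>>> move_arm(moves=[[[0.2, 0, 0.5], [0, 0, 0], 0], [[0.17, 0, 0.5], [0, 0, 0], 0], [[0.14, 0, 0.5], [0, 0, 0], 0], [[0.1, 0, 0.5], [0, 0, 0], 0], [[0.07, 0, 0.4], [0, 0, 0], 0]])

```text
clock: 18.08
position: [0.4977, -0.0078, 0.0682]
ee_rot: [0.638, 0.77, -0.0, -0.0]
ft_force: [0.1, -0.5, 1.0]
grip_width: 0.001
```

>>> move_arm(moves=[[[0, 0, 0.1], [0, 0, 0], 0], [[0, 0, 0.1], [0, 0, 0], 0], [[0, 0, 0], [0, 0, 0], 0]])

```text
clock: 18.45
position: [0.498, -0.008, 0.0643]
ee_rot: [0.638, 0.77, 0.0, 0.0]
ft_force: [0.4, 0.0, -0.5]
grip_width: -0.001
```

>>> move_arm(moves=[[[0, 0, 0.06], [0, 0, 0], 0], [[0, 0, 0.06], [0, 0, 0], 0], [[0, 0, 0], [0, 0, 0], 0]])

```text
clock: 18.82
position: [0.4983, -0.0079, 0.0637]
ee_rot: [0.638, 0.77, 0.0, 0.001]
ft_force: [-13.2, -1.2, 31.2]
grip_width: 0.002
```

Firm contact at 31 N with z = 0.0637, which is the shut height. I'll back off, lift clear, and check.

>>> move_arm(moves=[[[0, 0, -0.2], [0, 0, 0], 0], [[0, 0, -1], [0, 0, 0], 0], [[0, 0, -1], [0, 0, 0], 0], [[0, 0, -1], [0, 0, 0], 0], [[0, 0, -1], [0, 0, 0], 0]])

```text
clock: 19.45
position: [0.4978, -0.008, 0.167]
ee_rot: [0.638, 0.77, 0.0, 0.0]
ft_force: [0.0, -0.3, 0.1]
grip_width: -0.002
```

>>> move_arm(moves=[[[-0.5, 0, -1], [0, 0, 0], 0], [[-1, 0, -1], [0, 0, 0], 0], [[-1, 0, -1], [0, 0, 0], 0], [[-1, 0, -0.5], [0, 0, 0], 0], [[-1, 0, 0], [0, 0, 0], 0]])

```text
clock: 20.08
position: [0.5193, -0.1195, 0.2549]
ee_rot: [0.638, 0.77, 0.001, 0.001]
ft_force: [0.4, -0.4, -0.6]
grip_width: -0.004
```

```bash
python3 - <<'E'
from h import *
from lid import L
w,k=cam('wrist');b,j=cam('side'); a,i=cam('scene')
print('expected shut corners: side',[proj(j,L(0,x,.251,z)).round(1).tolist() for x in(-.102,.102) for z in(0,.024)],'scene',[proj(i,L(0,x,.251,z)).round(1).tolist() for x in(-.102,.102) for z in(0,.024)])
f=lambda q:cv2.resize(q[:,:,::-1],(400,300),interpolation=cv2.INTER_CUBIC)
cv2.imwrite('pics/m6.png',np.vstack([np.hstack([f(a[195:330,185:365]),f(b[150:300,260:460])]),np.hstack([f(a),f(w)])]))
E
```

```text
expected shut corners: side [[[350.5, 283.1]], [[351.0, 278.3]], [[295.4, 249.6]], [[295.3, 244.7]]] scene [[[296.4, 227.1]], [[296.3, 221.9]], [[333.1, 270.3]], [[333.4, 265.2]]]
```

View pics/m6.png

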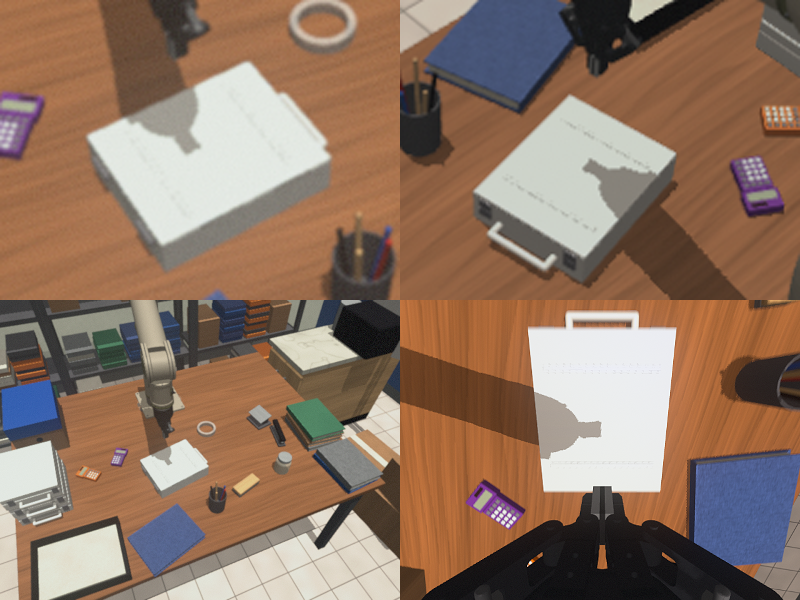

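The lid lies flat over the case with no gap. Its free-edge corners, scene (298,223)/(334,263) and side (297,245)/(351,275), match the predicted shut positions within about 3 px. The other objects are where they were, so I'm handing in.

```bash
python3 -c "
from workcell import *
print(hand_in())"
```

```text
the job is handed in; nothing more can be done
None
```

The black calculator is in the empty pocket (pocket4), display end towards the handle like the others, and the lid is shut. I handed the job in at about 20 s on the robot's clock.

- **Seating:** the calculator stopped at the height expected for fully seated. The wrist and side views showed it flat and square in line with the other three before I closed the lid.
- **Lid:** I pushed it over from behind and pressed it down with about 31 N. The fingertips stopped at 63.7 mm against the 64 mm expected for a shut lid. Its corners in two camera views match the shut position within about 3 px, and no gap shows.
- **Unplanned contact:** early in the lid push, the rising edge seemed to catch on the finger knuckles, with about 18 N upward. I raised the tool 20 mm and the force fell to about 2 N.
- **Other objects:** in the last pictures they looked to be where they started, judged by eye rather than measured. The calculators could not be seen after the lid was shut.

No check failed.

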